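Charge a bowl with grinding rollers from a hold-to-open dispenser

ROBOT

A 6-joint arm with a two-finger parallel gripper is mounted at the origin on a cart in front of the work surface, level with it; the furniture and walls round the work are solid. World frame = base frame: x ahead of the robot, y to its left, z up, the work surface at z = 0. Lengths are in m, angles in rad, forces in N, time in s.
With the tool pointing down it reaches from about 0.325 to 1 m from the base axis. Payload 5.1 kg.
Tool frame: the origin (TCP) lies on the centre line of the jaws, within the pads' length; the fingertips stand 22 mm ahead of it and the grasp point (between the pads) lies 3 mm ahead of it; z points along the fingers, y is the line along which they close (so a half turn about z gives the same grasp; the last joint's range is limited). The gripper opens to 85 mm and grips with 20 to 120 N. Pads are 22 mm wide; open, the fingers measure 114 mm over their backs; the gripper's body (76 mm by 85 mm) begins 54 mm behind the grasp point. The pads swing forward as they close: fully open they stand 13 mm farther back than shut.
Start: joints at [-0.083, 0.124, 1.65, -0, 1.367, -0.083], TCP at [0.65, -0, 0.253] pointing down, gripper open.
Joint ranges: [-2.61, 2.61], [-1.02, 2.33], [0.03, 2.71], [-1.35, 4.49], [0.32, 2.68], [-2.91, 2.91]. Speed limits (rad/s): [2.57, 2.57, 3.14, 3.14, 3.14, 3.14].

INTERFACE

Orientations are given as a unit quaternion [w, x, y, z].
In Python, from station import bot gives the robot as it stands.
- The arm moves only by the shell command python3 -m pendant 'ROWS' [OPENING] [FORCE]. ROWS is JSON, a list that holds one entry, the list of rows, each a list of 6 numbers: the shift along the tool's x, y, z in mm, then the turn, a rotation vector about the tool's x, y, z in rad. In form: [[[dx, dy, dz, wx, wy, wz], ...]]. A call has 1 to 12 rows; each row is the pose to reach, as a shift and turn from the pose commanded when the call began, along the tool's axes at that moment; what a row does not reach only later rows make up. A row lasts 1/12 s, in which the tool goes at most 41.7 mm and 7.16 degrees, less where a joint would pass 70% of its speed; a pose out of reach is approached as far as the arm can. A call with a gripper value outside its range is refused whole. OPENING is the finger opening in mm, from 0 to 85.4, set as the call begins (- or left out, the last holds). The fingers move at their own pace and stop on an object; FORCE is the grip in N (left out, the last holds). Time passes only in rows, so rows that repeat a pose let the fingers close. It gives the time, the measured TCP pose, the force, the opening and the grip force at its end, in the units of the state.
- bot.read_state(): the state, without advancing time (a new reading comes with each control period).
- bot.capture(name): name is "scene" or "side" or "wrist"; returns a dict with "img" (384x512x3 uint8, red, green, blue), "z_map" (384x512 float32, m along the optical axis (not along the pixel's ray), 0 where there is no reading), "K" (3x3 intrinsics, pixels), "dist_coeffs" ([k1, k2, p1, p2, k3] as OpenCV has them; the pictures are not rectified), "rvec" (rotation vector, rad) and "tvec" (3), from world to camera coordinates, as OpenCV has them. Camera axes: x right, y down, z forward; pixel columns grow to the right and rows downward; lengths in m; the calibration is good to about 2 mm. A picture is of the moment at which its call begins.
- bot.finish_job(): hands the job in; it is judged then, once.
The state is a dict: "time_s": time; "q": joint angles; "joint_vel": joint speeds; "tau": joint torques, N m; "ee_pos": TCP position; "orientation": TCP orientation; "wrist_force": force on the tool from outside, world axes, zero at the start; "moment": the same for the moment, N m; "grip_width": opening from 0.0 (shut) to 1.0 (fully open); "gripper_force": force on a finger pad.
Only numpy, scipy, OpenCV 4.12 (cv2) and the standard library are available. Lean on these libraries where they do the work, as an engineer would, in place of code of your own. Each camera call takes 0.05 s, during which the arm holds its last target. There are 200 camera calls.

TASK

Take the white porcelain bowl that stands on the bare table top and stand it under the mouth of the dispenser's chute, then press the dispenser's round plate down half-way with the gripper so that the gate opens and all four ceramic rollers run down into the bowl. Half-way is the dispensing position: do not push the plate to the bottom of its stroke, and finish while still holding it half-way down. Leave the beaker and the conical flask where they stand.

Things in the scene. Friction and masses are not known exactly. Their poses are not given: they have to be found in the camera images.
- bowl_center (a point): Centre of the white porcelain bowl on the bare table top (not the one on the cloth behind): round, 113 mm across the rim, 48 mm high, thin wall flaring out about 24 degrees from upright near the rim, 0.22 kg, loose. This point is on its axis (z), 24 mm above its underside. Take it by the rim from above, one finger inside: the rim has a radius of about 54 mm, 24 mm above this point.
- catch_point (a point): Point on the table, 45 mm in front of the chute's mouth, where the middle of the bowl belongs (within 25 mm is good). x points level back under the chute, z up. Fixed. The bowl's far rim then reaches 12 mm under the chute's end, so bring it in low from the front: the chute's underside there is 65 mm above the table. The dispenser's base plate, 8 mm thick, begins 72 mm behind this point.
- chute_mouth (a point): Middle of the lower edge of the tilted, open-topped aluminium chute (31 mm wide, side walls 26 mm high, floor sloping down 20 degrees toward -x), on its floor, 70 mm above the table. x level and back along the chute, z up. The chute runs 195 mm back from here; its rear top is 0.17 m above the table. The dispenser is fixed.
- plate_top (a point): Centre of the top face of the round grey press plate (40 mm across) on an upright steel rod, to the right of the chute as seen by the robot; 170 mm above the table when not pressed. It moves straight down and takes the gate with it: the gate is open from about 12 mm of travel on. The other parts near it stay below 0.13 m.
- press_plate (a joint): Travel of the press plate in m: 0 up (gate shut), 0.04 at the bottom of its stroke, 0.02 half-way. A spring brings it back up as soon as it is let go: about 4 N starts it, 8 N holds it half-way, 12 N at the bottom.
- roller_1_center (a point): Centre of ceramic roller 1, a loose white cylinder 20 mm across and 20 mm long, 24 g. The four lie one behind another across the chute behind its gate and roll down when it opens (1 is the foremost).
- roller_2_center (a point): Centre of ceramic roller 2, a loose white cylinder 20 mm across and 20 mm long, 24 g. The four lie one behind another across the chute behind its gate and roll down when it opens (1 is the foremost).
- roller_3_center (a point): Centre of ceramic roller 3, a loose white cylinder 20 mm across and 20 mm long, 24 g. The four lie one behind another across the chute behind its gate and roll down when it opens (1 is the foremost).
- roller_4_center (a point): Centre of ceramic roller 4, a loose white cylinder 20 mm across and 20 mm long, 24 g. The four lie one behind another across the chute behind its gate and roll down when it opens (1 is the foremost).
- beaker_center (a point): Centre (32 mm up) of a small glass beaker, 53 mm across, 64 mm high; a bystander to be left alone. Loose.
- flask_center (a point): Point on the axis, 70 mm up, of a stoppered conical flask, 69 mm across, 143 mm high, near the right-hand table edge; a bystander to be left alone. Loose.

How it is judged:
On the way, in this order (a step that is already met when the one before it is completed fails the run):
1. the bowl stands upright on the table under the chute's mouth, the plate not yet pressed (horizontal distance between bowl_center and catch_point below 0.04 m and height (world z) of bowl_center below 0.03 m and angle between bowl_center's own z axis and vertical below 0.15 rad and value of joint press_plate below 0.006 m), for 0.2 s.
2. the plate is pressed half-way (value of joint press_plate between 0.013 and 0.028 m), for 0.2 s.
At the end, for the whole second after the job is handed in: All four rollers lie in the bowl (within 50 mm of its axis, under 55 mm high), the bowl stands upright on the table within 40 mm of the catch point, and the robot still holds the press plate down half-way (travel 13 to 28 mm of 40, steady, with over 2 N) (all of step 2 and horizontal distance between each of roller_1_center, roller_2_center, roller_3_center, roller_4_center and bowl_center below 0.05 m and height (world z) of each of roller_1_center, roller_2_center, roller_3_center, roller_4_center below 0.055 m and horizontal distance between bowl_center and catch_point below 0.04 m and height (world z) of bowl_center below 0.03 m and angle between bowl_center's own z axis and vertical below 0.15 rad and velocity of joint press_plate between -0.01 and 0.01 m/s and (contact force between press_plate and the fingers above 2 N or contact force between press_plate and the arm above 2 N)); the arm keeps its last pose, push and grip.
It fails at once if the plate is pushed to the bottom of its stroke (over 36 mm) (value of joint press_plate above 0.036 m).
It fails at once if the beaker or the conical flask is moved more than 30 mm (distance of any of beaker_center, flask_center from where it was at the start of the episode above 0.03 m).
It also fails if it takes over 51 s, if anything falls off the work surface, if the arm or the gripper's body presses on something with over 40 N, if the wrist force passes 120 N, or if a joint passes its speed limit or range.

## Working session

There is one attempt and no reset: what is moved stays moved. The work goes in short steps, Python scripts to look and compute and a shell command to move; the robot and the scene stay as the last step left them, time stands still between calls to the robot, and variables do not carry over. Pictures are saved under pics/ and viewed, at most 10 in all, crops included, and the job is handed in when it is done.

```bash
mkdir -p pics; ls; cat > h.py <<'E'
import numpy as np,cv2
from station import bot
def cap(n,save=None):
    c=bot.capture(n)
    if save: cv2.imwrite(f'pics/{save}.png',c['img'][:,:,::-1])
    return c
def world(c):
    h,w=c['z_map'].shape
    u,v=np.meshgrid(np.arange(w),np.arange(h))
    p=cv2.undistortPoints(np.stack([u,v],-1).reshape(-1,1,2).astype(float),c['K'],c['dist_coeffs']).reshape(-1,2)
    z=c['z_map'].reshape(-1,1)
    P=np.hstack([p*z,z]); R=cv2.Rodrigues(np.array(c['rvec'],float))[0]
    W=(P-np.array(c['tvec']).reshape(1,3))@R
    W[z[:,0]==0]=np.nan
    return W.reshape(h,w,3)
E
python3 - <<'E'
from h import *
a=cap('scene','scene1'); b=cap('side','side1')
np.savez('a.npz',W=world(a),img=a['img']); np.savez('b.npz',W=world(b),img=b['img'])
print(bot.read_state())
E
```

```text
pics
{'time_s': 0.1, 'q': array([-8.25689483e-02,  1.24455738e-01,  1.65149520e+00,  4.05997750e-05,
        1.36750893e+00, -8.26270910e-02]), 'joint_vel': array([-0.00013476, -0.00090001, -0.00194125,  0.00044136, -0.00068206,
        0.0002163 ]), 'tau': array([ 9.10699127e-04, -4.24935150e+01, -3.66653323e+01, -1.21150126e-05,
        3.93052323e-03, -1.30700494e-05]), 'ee_pos': array([6.49506776e-01, 4.20483804e-05, 2.52190613e-01]), 'orientation': array([-7.25226474e-04,  7.07088827e-01,  7.07124118e-01, -5.88278220e-04]), 'wrist_force': array([ 0.45072132, -0.22036129,  0.00680266]), 'moment': array([ 0.01802769, -0.04501609, -0.00257237]), 'gripper_force': 0.0, 'grip_width': 1.0005874178272698}
```

View pics/scene1.png

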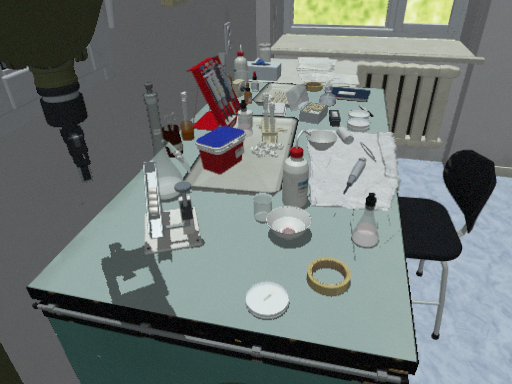

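View pics/side1.png

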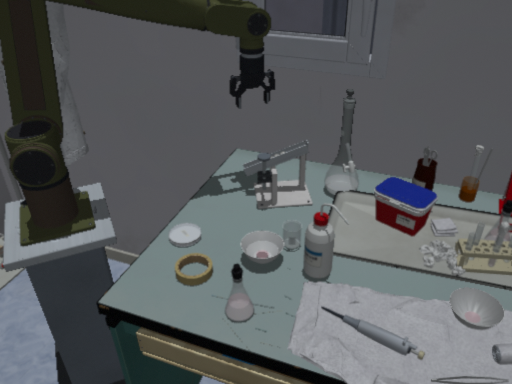

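The scene view shows the bowl at (289,225), the dispenser at about (172,215) with its press plate at (183,187), the beaker at (263,207) and the flask at (366,222). In the side view the bowl is at (262,250), the plate at (264,157) and the chute runs from (305,148) down to (250,165).

```bash
python3 - <<'E'
from h import *
for n,bowl,disp,fl,bk in (('a',(260,312,200,250),(140,205,155,250),(350,380,190,250),(252,276,192,222)),('b',(236,290,230,275),(240,315,135,210),(222,258,262,322),(280,303,220,252))):
    d=np.load(n+'.npz');W=d['W'];img=d['img'].astype(int)
    def box(r): return W[r[2]:r[3],r[0]:r[1]].reshape(-1,3)
    P=box(bowl);
    for lo,hi in ((.040,.052),(.044,.052)):
        p=P[(P[:,2]>lo)&(P[:,2]<hi)]
        A=np.c_[2*p[:,:2],np.ones(len(p))]
        s=np.linalg.lstsq(A,(p[:,:2]**2).sum(1),rcond=None)[0]
        print(n,'bowl',len(p),s[:2],np.sqrt(s[2]+s[:2]@s[:2]),p.min(0),p.max(0))
    P=box(disp)
    p=P[(P[:,2]>.162)&(P[:,2]<.18)]
    print('disp high',len(p)); print(np.round(p[::max(1,len(p)//40)],3).tolist())
    p=P[(P[:,2]>.06)&(P[:,2]<.12)]
    i=np.argsort(p[:,0])[:25]; print('mouth',np.round(p[i],3).tolist())
    for nm,r in (('flask',fl),('beaker',bk)):
        P=box(r);p=P[(P[:,2]>.015)&(P[:,2]<.15)]; print(nm,len(p),np.nanmedian(p,0),np.percentile(p,[5,95],axis=0).round(3).tolist() if len(p) else '')
E
```

```text
a bowl 296 [ 0.50597751 -0.41620276] 0.0585046011007398 [ 0.43619723 -0.47894391  0.04001459] [ 0.61017561 -0.36416086  0.05189985]
a bowl 168 [ 0.50256055 -0.41727852] 0.05901402993109901 [ 0.43619723 -0.47894391  0.04402795] [ 0.59603996 -0.36416086  0.05189985]
disp high 191
[[0.763, -0.165, 0.168], [0.755, -0.174, 0.169], [0.763, -0.155, 0.168], [0.756, -0.163, 0.169], [0.755, -0.173, 0.166], [0.762, -0.154, 0.166], [0.759, -0.163, 0.164], [0.756, -0.173, 0.163], [0.76, -0.156, 0.163], [0.756, -0.149, 0.164], [0.613, -0.206, 0.17], [0.615, -0.197, 0.169], [0.609, -0.205, 0.169], [0.616, -0.185, 0.17], [0.613, -0.194, 0.168], [0.605, -0.201, 0.17], [0.602, -0.209, 0.169], [0.613, -0.186, 0.168], [0.607, -0.194, 0.169], [0.599, -0.2, 0.17], [0.594, -0.208, 0.17], [0.609, -0.182, 0.168], [0.603, -0.19, 0.169], [0.598, -0.198, 0.169], [0.593, -0.205, 0.169], [0.607, -0.179, 0.168], [0.6, -0.186, 0.169], [0.596, -0.194, 0.169], [0.59, -0.202, 0.169], [0.602, -0.174, 0.17], [0.597, -0.182, 0.17], [0.593, -0.19, 0.169], [0.587, -0.198, 0.17], [0.587, -0.207, 0.166], [0.593, -0.178, 0.17
[... 2654 characters left out ...]
.121, 0.083], [0.567, -0.118, 0.084], [0.567, -0.118, 0.092], [0.568, -0.122, 0.076], [0.568, -0.123, 0.087], [0.569, -0.113, 0.092], [0.569, -0.12, 0.082], [0.57, -0.12, 0.092], [0.57, -0.119, 0.088], [0.57, -0.126, 0.081], [0.57, -0.124, 0.069], [0.571, -0.093, 0.095], [0.571, -0.117, 0.094], [0.571, -0.122, 0.071], [0.572, -0.114, 0.074], [0.572, -0.122, 0.085], [0.572, -0.121, 0.088], [0.572, -0.119, 0.073], [0.573, -0.12, 0.095], [0.573, -0.094, 0.085], [0.573, -0.119, 0.09], [0.574, -0.127, 0.098]]
flask 905 [ 0.36194092 -0.58046994  0.05374208] [[0.34, -0.598, 0.018], [0.385, -0.566, 0.13]]
beaker 471 [ 0.58324661 -0.41437548  0.04442766] [[0.541, -0.435, 0.02], [0.61, -0.378, 0.063]]
```

```bash
python3 - <<'E'
import cv2
a=cv2.imread('pics/scene1.png')[150:255,120:320]; b=cv2.imread('pics/side1.png')[130:280,225:345]
a=cv2.resize(a,(800,420),interpolation=cv2.INTER_CUBIC);cv2.imwrite('pics/a_crop.png',a)
cv2.imwrite('pics/b_crop.png',cv2.resize(b,(480,600),interpolation=cv2.INTER_CUBIC))
E
```

```text
(no output)
```

View pics/a_crop.png

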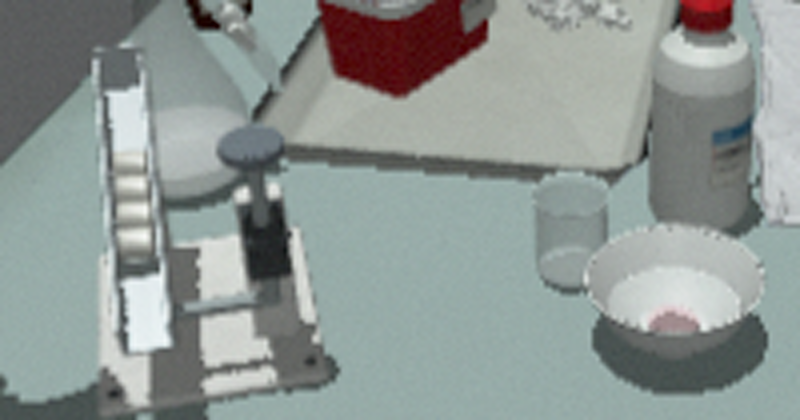

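View pics/b_crop.png

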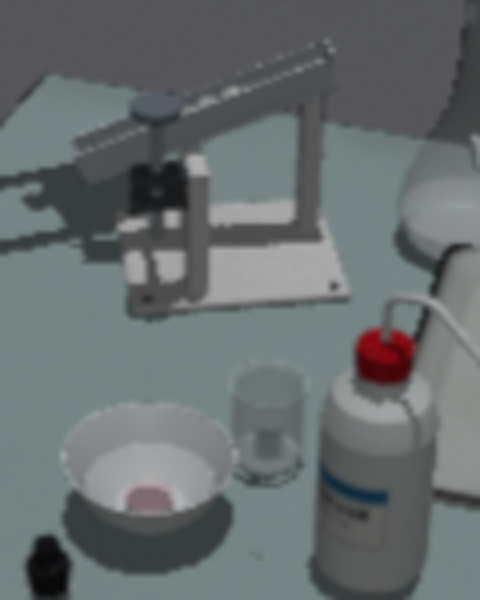

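The crops show four rollers behind the gate, the chute yawed slightly, the beaker (crop 570,235) right behind the bowl, and a free path across the table to the mouth. I'll refine the bowl centre, chute axis and plate centre.

```bash
python3 - <<'E'
from h import *
from scipy.optimize import least_squares as LS
pts={k:[] for k in('bowl','ch','pl','bk','fl','bot')}
for n in 'ab':
    d=np.load(n+'.npz');W=d['W'].reshape(-1,3)
    near=lambda x,y,r:np.hypot(W[:,0]-x,W[:,1]-y)<r
    z=W[:,2]
    pts['bowl'].append(W[near(.497,-.42,.068)&(z>.043)&(z<.051)])
    pts['bk'].append(W[near(.59,-.405,.045)&(z>.05)&(z<.07)])
    pts['fl'].append(W[near(.36,-.57,.05)&(z>.01)&(z<.04)])
    pts['pl'].append(W[near(.598,-.193,.035)&(z>.165)&(z<.176)])
    m=(W[:,0]>.555)&(W[:,0]<.78)&(W[:,1]>-.2)&(W[:,1]<-.07)&(z>.06)&(z<.2)&~near(.598,-.193,.04)
    pts['ch'].append(W[m])
def circ(P,r=None):
    f=lambda s:np.hypot(P[:,0]-s[0],P[:,1]-s[1])-(s[2] if r is None else r)
    o=LS(f,[*np.median(P[:,:2],0),.05],loss='soft_l1',f_scale=.002); return o.x.round(4),len(P)
for k in range(2):
    B=pts['bowl'][k]; print('bowl',circ(B),circ(B,.055)); 
    b=pts['bk'][k]; print('bk',circ(b),circ(b,.0265)); f=pts['fl'][k]; print('fl',circ(f,.033))
    p=pts['pl'][k]; (c,r)=cv2.minEnclosingCircle(p[:,:2].astype(np.float32)); print('plate',c,r,np.median(p[:,2]),p[:,:2].mean(0))
    C=pts['ch'][k]
    # wall edges per x slice: y range
    xs=np.arange(.575,.76,.015);Y=[]
    for x in xs:
        s=C[abs(C[:,0]-x)<.0075]; s=s[s[:,2]>.07+.36*(x-.57)-.005]
        Y.append([np.percentile(s[:,1],2),np.percentile(s[:,1],98),len(s)])
    Y=np.array(Y);print(np.c_[xs,Y].round(3).tolist());print('fits',np.polyfit(xs,Y[:,0],1),np.polyfit(xs,Y[:,1],1))
E
```

```text
bowl (array([ 0.4918, -0.4206,  0.0552]), 158) (array([ 0.4919, -0.4207,  0.05  ]), 158)
bk (array([ 0.5875, -0.4031,  0.0244]), 169) (array([ 0.5874, -0.4027,  0.05  ]), 169)
fl (array([ 0.3325, -0.5297,  0.05  ]), 326)
plate (0.5982229113578796, -0.19437305629253387) 0.020889030769467354 0.16902578406072913 [ 0.59732187 -0.19222627]
[[0.575, -0.124, -0.091, 68.0], [0.59, -0.129, -0.095, 80.0], [0.605, -0.133, -0.099, 81.0], [0.62, -0.137, -0.105, 129.0], [0.635, -0.153, -0.109, 92.0], [0.65, -0.147, -0.115, 77.0], [0.665, -0.153, -0.119, 82.0], [0.68, -0.157, -0.124, 80.0], [0.695, -0.163, -0.128, 32.0], [0.71, -0.167, -0.133, 51.0], [0.725, -0.172, -0.139, 67.0], [0.74, -0.177, -0.143, 66.0], [0.755, -0.178, -0.149, 143.0]]
fits [-0.30658689  0.05087371] [-0.32063213  0.09414858]
bowl (array([ 0.4911, -0.4208,  0.0553]), 152) (array([ 0.4912, -0.4207,  0.05  ]), 152)
bk (array([ 0.5872, -0.4028,  0.0243]), 161) (array([ 0.5872, -0.4031,  0.05  ]), 161)
fl (array([ 0.3681, -0.5654,  0.05  ]), 385)
plate (0.5997729897499084, -0.19230791926383972) 0.02214040979743004 0.16863170414424328 [ 0.59793878 -0.19583579]
[[0.575, -0.128, -0.091, 61.0], [0.59, -0.132, -0.093, 68.0], [0.605, -0.136, -0.099, 65.0], [0.62, -0.138, -0.103, 32.0], [0.635, -0.147, -0.129, 36.0], [0.65, -0.153, -0.117, 52.0], [0.665, -0.156, -0.116, 72.0], [0.68, -0.162, -0.12, 75.0], [0.695, -0.166, -0.126, 69.0], [0.71, -0.17, -0.13, 71.0], [0.725, -0.176, -0.135, 70.0], [0.74, -0.182, -0.141, 76.0], [0.755, -0.18, -0.145, 49.0]]
fits [-0.31580529  0.05421835] [-0.28885045  0.07332774]
```

Bowl centre is (0.4915, −0.4207), with a fitted radius of 55 mm, which matches the rim. The plate is at (0.598, −0.193, 0.169). The mouth is at about (0.575, −0.107) with yaw −18°, so the catch point is about (0.532, −0.093). I'll grip the rim on its robot side, tool tilted 20° to follow the wall and away from the beaker.

```bash
T="-421,-239,10,-0.35,0,0"; python3 -m pendant '[[[-421,-239,10,0,0,0],[-421,-239,10,0,0,0],[-421,-239,10,0,0,0],[-421,-239,10,0,0,0],[-421,-239,10,0,0,0],[-421,-239,10,0,0,0],[-421,-239,10,-0.35,0,0],[-421,-239,10,-0.35,0,0],[-421,-239,10,-0.35,0,0],[-421,-239,10,-0.35,0,0],[-421,-239,10,-0.35,0,0],[-421,-239,10,-0.35,0,0]]]' 50 30
python3 -m pendant '[[[0,0,0,0,0,0],[0,0,0,0,0,0],[0,0,0,0,0,0],[0,0,0,0,0,0]]]'
```

```text
time_s: 1.1
ee_pos: [0.4081, -0.4236, 0.2428]
orientation: [0.123, 0.698, 0.695, 0.123]
wrist_force: [0.3, -0.1, 0.0]
grip_width: 0.587
gripper_force: 0.0
time_s: 1.43
ee_pos: [0.4116, -0.4199, 0.243]
orientation: [0.123, 0.696, 0.697, 0.123]
wrist_force: [0.2, -0.3, 0.5]
grip_width: 0.585
gripper_force: 0.0
```

```bash
python3 -m pendant '[[[-1,-42,60,0,0,0],[-1,-42,114,0,0,0],[-1,-42,130,0,0,0],[-1,-42,145,0,0,0],[-1,-42,160,0,0,0],[-1,-42,170,0,0,0],[-1,-42,180,0,0,0],[-1,-42,187,0,0,0],[-1,-42,193,0,0,0],[-1,-42,193,0,0,0],[-1,-42,193,0,0,0]]]'
python3 - <<'E'
from h import *
c=cap('side'); s=cap('scene')
a=cv2.resize(c['img'][130:330,160:360],(400,400),interpolation=2); b=cv2.resize(s['img'][150:350,200:400],(400,400),interpolation=2)
cv2.imwrite('pics/g1.png',np.hstack([a,b])[:,:,::-1])
E
```

```text
time_s: 2.35
ee_pos: [0.4381, -0.4224, 0.0483]
orientation: [0.124, 0.696, 0.696, 0.123]
wrist_force: [-0.2, 0.0, 0.6]
grip_width: 0.585
gripper_force: 0.0
```

View pics/g1.png

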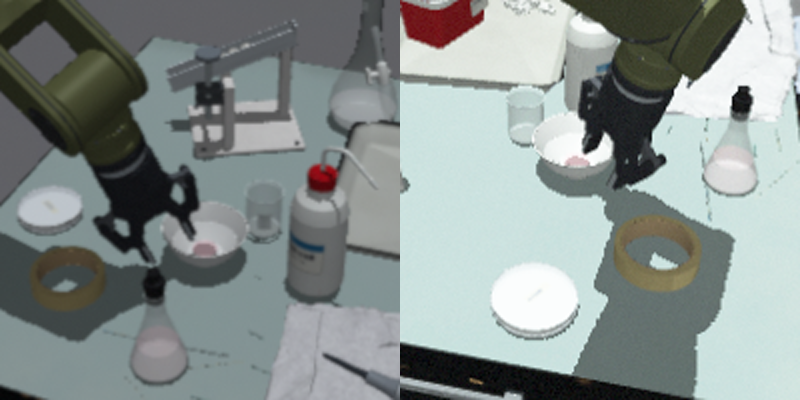

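One finger is inside the bowl (side crop ~(190,225)), the other is outside, and both are clear of the flask. Closing.

```bash
python3 -m pendant '[[[0,0,0,0,0,0],[0,0,0,0,0,0],[0,0,0,0,0,0],[0,0,0,0,0,0],[0,0,0,0,0,0],[0,0,0,0,0,0],[0,0,0,0,0,0],[0,0,0,0,0,0],[0,0,0,0,0,0],[0,0,0,0,0,0],[0,0,0,0,0,0],[0,0,0,0,0,0]]]' 0 30
python3 -m pendant '[[[0,3,-10,0,0,0],[0,3,-10,0,0,0],[0,4,-14,0,0,0],[0,4,-14,0,0,0],[0,4,-14,0,0,0]]]'
python3 - <<'E'
from h import *
c=cap('side'); s=cap('scene')
a=cv2.resize(c['img'][130:330,160:360],(400,400),interpolation=2); b=cv2.resize(s['img'][150:350,200:400],(400,400),interpolation=2)
cv2.imwrite('pics/g2.png',np.hstack([a,b])[:,:,::-1])
E
```

```text
time_s: 3.45
ee_pos: [0.4388, -0.4226, 0.0493]
orientation: [0.124, 0.696, 0.696, 0.124]
wrist_force: [0.8, 1.9, 4.9]
grip_width: 0.039
gripper_force: 28.2
time_s: 3.87
ee_pos: [0.4363, -0.4218, 0.0618]
orientation: [0.123, 0.696, 0.696, 0.123]
wrist_force: [-0.2, 0.3, -0.8]
grip_width: 0.034
gripper_force: 29.3
```

View pics/g2.png

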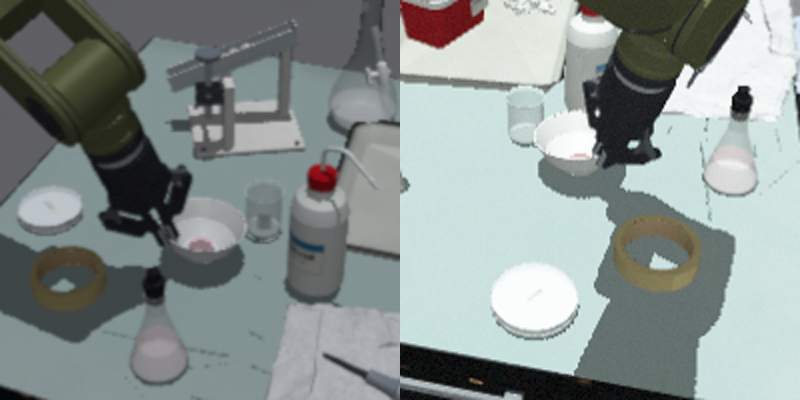

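The bowl is in the jaws and slightly up. Checking its rim plane and position.

```bash
cat >> h.py <<'E'
def rim(x,y,tops=True):
    "top-edge points per angular bin around (x,y) -> circle + plane"
    from scipy.optimize import least_squares as LS
    W=np.vstack([world(cap(n)).reshape(-1,3) for n in('scene','side')])
    r=np.hypot(W[:,0]-x,W[:,1]-y); th=np.degrees(np.arctan2(W[:,1]-y,W[:,0]-x)); Q=[]
    for t in range(-180,180,12):
        m=(th>=t)&(th<t+12)&(r>.04)&(r<.07)&(W[:,2]<.085)&(W[:,2]>.03)
        if m.sum()>3:
            q=W[m]; Q.append(q[np.argsort(q[:,2])[-3:]].mean(0))
    Q=np.array(Q)
    c=LS(lambda s:np.hypot(Q[:,0]-s[0],Q[:,1]-s[1])-.055,[x,y],loss='soft_l1',f_scale=.002).x
    p=LS(lambda s:s[0]+s[1]*(Q[:,0]-x)+s[2]*(Q[:,1]-y)-Q[:,2],[.05,0,0],loss='soft_l1',f_scale=.002).x
    print('centre',c.round(4),'rim z',p[0].round(4),'slope',p[1:].round(3),'n',len(Q)); return Q
E
python3 - <<'E'
from h import *
print(rim(.4905,-.4205).round(3).tolist())
E
```

```text
centre [ 0.4883 -0.4208] rim z 0.0558 slope [-0.099 -0.003] n 30
[[0.426, -0.432, 0.083], [0.438, -0.433, 0.084], [0.441, -0.45, 0.06], [0.449, -0.458, 0.057], [0.456, -0.465, 0.057], [0.468, -0.472, 0.054], [0.48, -0.476, 0.056], [0.489, -0.479, 0.057], [0.504, -0.475, 0.055], [0.513, -0.471, 0.053], [0.521, -0.464, 0.052], [0.53, -0.457, 0.053], [0.538, -0.446, 0.052], [0.541, -0.436, 0.051], [0.543, -0.425, 0.051], [0.542, -0.413, 0.051], [0.54, -0.403, 0.052], [0.536, -0.394, 0.052], [0.531, -0.384, 0.051], [0.521, -0.376, 0.052], [0.512, -0.371, 0.054], [0.5, -0.366, 0.054], [0.49, -0.365, 0.055], [0.477, -0.365, 0.057], [0.468, -0.37, 0.055], [0.456, -0.376, 0.058], [0.45, -0.382, 0.059], [0.441, -0.392, 0.061], [0.438, -0.403, 0.067], [0.426, -0.414, 0.084]]
```

Tilted about 5.5° nose-down, and clear of the table. I'll level it with −0.09 rad, then carry it low along +y in front of the dispenser.

```bash
python3 -m pendant '[[[5,-9,-3,-0.05,0,0],[25,-9,-3,-0.09,0,0],[50,-9,-3,-0.09,0,0],[80,-9,-3,-0.09,0,0],[112,-9,-3,-0.09,0,0],[145,-9,-3,-0.09,0,0],[180,-9,-3,-0.09,0,0],[215,-9,-3,-0.09,0,0],[250,-9,-3,-0.09,0,0],[280,-9,-3,-0.09,0,0],[305,-9,-3,-0.09,0,0],[322,-9,-3,-0.09,0,0]]]'
python3 -m pendant '[[[0,0,0,0,0,0],[0,0,0,0,0,0],[0,0,0,0,0,0],[0,0,0,0,0,0]]]'
python3 - <<'E'
from h import *
rim(.48,-.1)
E
```

```text
time_s: 5.07
ee_pos: [0.4263, -0.0977, 0.0613]
orientation: [0.154, 0.69, 0.691, 0.154]
wrist_force: [-0.1, -0.5, -1.4]
grip_width: 0.03
gripper_force: 29.4
time_s: 5.4
ee_pos: [0.4274, -0.1009, 0.0621]
orientation: [0.155, 0.69, 0.69, 0.154]
wrist_force: [-1.0, -0.5, -2.1]
grip_width: 0.033
gripper_force: 29.5
centre [ 0.48   -0.1011] rim z 0.0604 slope [-0.026  0.002] n 26
```

```bash
python3 -m pendant '[[[0,-3,7,0,0,0],[2,5,11,0,0,0],[4,17,17,0,0,0],[6,30,23,0,0,0],[8,40,27,0,0,0],[8,44,29,0,0,0],[8,44,29,0,0,0],[8,43,31,0,0,0],[8,42,32,0,0,0],[8,42,32,0,0,0]]]'
python3 - <<'E'
from h import *
rim(.532,-.093)
E
```

```text
time_s: 6.33
ee_pos: [0.4776, -0.0919, 0.0498]
orientation: [0.154, 0.69, 0.69, 0.154]
wrist_force: [0.3, -0.5, -1.2]
grip_width: 0.035
gripper_force: 29.4
centre [ 0.5295 -0.0919] rim z 0.0497 slope [-0.009  0.014] n 30
```

```bash
python3 -m pendant '[[[0,1,2,0,0,0],[0,1,3,0,0,0],[0,1,3,0,0,0]]]'
python3 -m pendant '[[[0,0,0,0,0,0],[0,0,0,0,0,0],[0,0,0,0,0,0],[0,0,0,0,0,0],[0,0,0,0,0,0],[0,0,-15,0,0,0],[0,0,-35,0,0,0],[0,0,-60,0,0,0],[0,0,-95,0,0,0],[0,0,-125,0,0,0],[0,0,-125,0,0,0]]]' 22
python3 - <<'E'
from h import *
rim(.532,-.093)
s=bot.read_state();print(s['ee_pos'],s['q'])
c=cap('side'); s=cap('scene')
a=cv2.resize(c['img'][110:260,160:310],(400,400),interpolation=2); b=cv2.resize(s['img'][140:290,80:230],(400,400),interpolation=2)
cv2.imwrite('pics/p1.png',np.hstack([a,b])[:,:,::-1])
E
```

```text
time_s: 6.68
ee_pos: [0.481, -0.092, 0.0484]
orientation: [0.154, 0.69, 0.69, 0.154]
wrist_force: [-0.4, -1.0, -2.1]
grip_width: 0.033
gripper_force: 29.4
time_s: 7.6
ee_pos: [0.4297, -0.0934, 0.1692]
orientation: [0.16, 0.689, 0.689, 0.156]
wrist_force: [1.1, -0.7, 0.3]
grip_width: 0.26
gripper_force: 0.0
centre [ 0.5325 -0.0911] rim z 0.0455 slope [0.023 0.007] n 29
[ 0.42841525 -0.09250096  0.16373607] [-0.44232843 -0.58666987  2.4325278   0.23430799  0.90218381 -0.5513406 ]
```

View pics/p1.png

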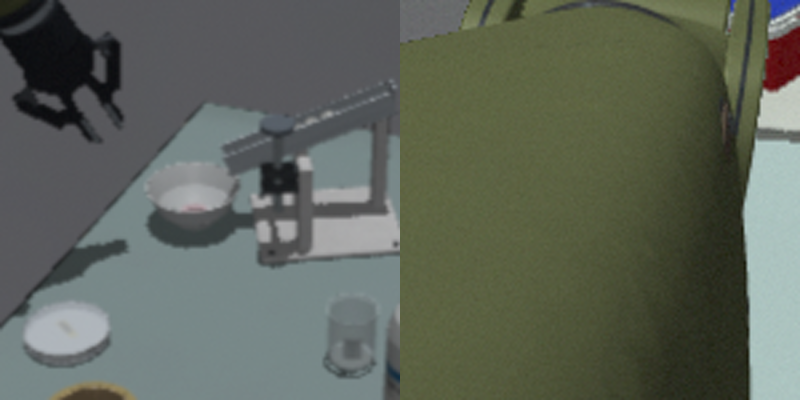

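The side crop shows the bowl upright under the mouth (crop ~(192,195)), plate untouched. Fit: (0.5325, −0.091), level. Next I raise the arm, straighten the tool, close the fingers and go above the plate.

```bash
python3 -m pendant '[[[0,20,-42,0,0,0],[0,41,-87,0,0,0],[0,41,-87,0.1,0,0],[-40,80,-68,0.2,0,0],[-70,130,-45,0.32,0,0],[-100,165,-29,0.44,0,0],[-100,195,-15,0.44,0,0],[-100,195,-15,0.44,0,0],[-100,195,-15,0.44,0,0],[-100,195,-15,0.44,0,0],[-100,195,-15,0.44,0,0],[-100,195,-15,0.44,0,0]]]' 0
python3 -m pendant '[[[0,0,0,0,0,0],[0,0,0,0,0,0],[0,0,0,0,0,0],[0,0,0,0,0,0]]]'
python3 -c "
from h import *
s=bot.read_state();print(s['ee_pos'],s['orientation'])
rim(.532,-.093)"
```

```text
time_s: 8.8
ee_pos: [0.5966, -0.1913, 0.2571]
orientation: [-0.001, 0.707, 0.707, -0.0]
wrist_force: [-0.0, 0.4, 0.9]
grip_width: 0.001
gripper_force: 0.0
time_s: 9.13
ee_pos: [0.5973, -0.1918, 0.2591]
orientation: [0.001, 0.707, 0.707, 0.0]
wrist_force: [-0.3, 0.6, -0.3]
grip_width: 0.002
gripper_force: 0.0
[ 0.59732757 -0.19178667  0.25910224] [6.05215688e-04 7.07082073e-01 7.07131184e-01 2.54712015e-04]
centre [ 0.5337 -0.0924] rim z 0.0485 slope [0.023 0.001] n 30
```

```bash
python3 -m pendant '[[[0,0,20,0,0,0],[0,0,40,0,0,0],[0,0,55,0,0,0],[0,0,62,0,0,0],[0,0,66,0,0,0],[0,0,68,0,0,0],[0,0,70,0,0,0],[0,0,72,0,0,0],[0,0,72,0,0,0],[0,0,72,0,0,0]]]'
```

```text
time_s: 10.07
ee_pos: [0.5983, -0.1922, 0.1873]
orientation: [0.001, 0.707, 0.707, 0.0]
wrist_force: [-3.2, 1.6, 4.7]
grip_width: -0.004
gripper_force: 2.4
```

Contact at 4.7 N and about 4–5 mm of travel, consistent with the plate height. I'll go another 15 mm to reach about half-way.

```bash
python3 -m pendant '[[[0,0,2,0,0,0],[0,0,4,0,0,0],[0,0,6,0,0,0],[0,0,8,0,0,0],[0,0,10,0,0,0],[0,0,12,0,0,0],[0,0,13.5,0,0,0],[0,0,15,0,0,0],[0,0,15,0,0,0],[0,0,15,0,0,0],[0,0,15,0,0,0],[0,0,15,0,0,0]]]'
python3 -m pendant '[[[0,0,0,0,0,0],[0,0,0,0,0,0],[0,0,0,0,0,0],[0,0,0,0,0,0],[0,0,0,0,0,0],[0,0,0,0,0,0],[0,0,0,0,0,0],[0,0,0,0,0,0],[0,0,0,0,0,0],[0,0,0,0,0,0],[0,0,0,0,0,0],[0,0,0,0,0,0]]]'
python3 - <<'E'
from h import *
c=cap('side'); s=cap('scene')
a=cv2.resize(c['img'][110:260,180:330],(400,400),interpolation=2); b=cv2.resize(s['img'][140:290,80:230],(400,400),interpolation=2)
cv2.imwrite('pics/d1.png',np.hstack([a,b])[:,:,::-1])
W=world(c).reshape(-1,3); m=(np.hypot(W[:,0]-.598,W[:,1]+.193)<.021)&(W[:,2]>.13)&(W[:,2]<.16); print(np.histogram(W[m][:,2],10))
E
```

```text
time_s: 11.07
ee_pos: [0.5983, -0.1922, 0.1728]
orientation: [0.001, 0.707, 0.707, 0.0]
wrist_force: [-3.4, 1.7, 7.7]
grip_width: 0.001
gripper_force: 3.7
time_s: 12.07
ee_pos: [0.5983, -0.1922, 0.1728]
orientation: [0.001, 0.707, 0.707, 0.0]
wrist_force: [-4.3, 1.8, 7.3]
grip_width: 0.003
gripper_force: 3.7
(array([ 3,  2,  0,  1,  9, 20, 26,  8,  7,  8]), array([0.13062359, 0.13352907, 0.13643454, 0.13934002, 0.1422455 ,
       0.14515098, 0.14805645, 0.15096193, 0.15386741, 0.15677288,
       0.15967836]))
```

View pics/d1.png

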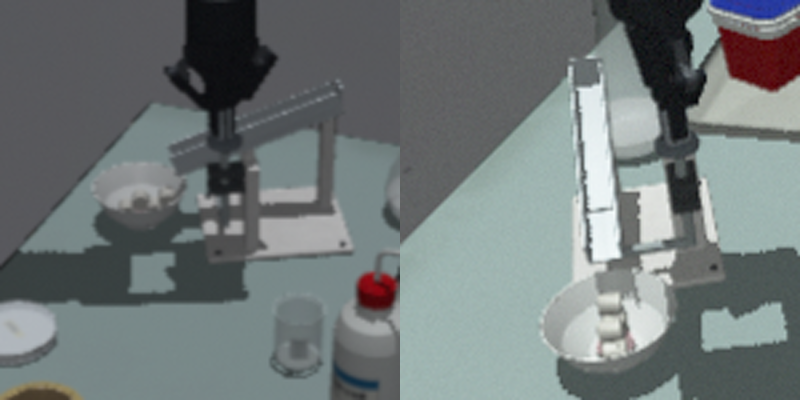

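The chute is empty and at least three rollers are in the bowl (scene crop (610,325)). Zooming in to count them and measuring their heights.

```bash
python3 - <<'E'
from h import *
rim(.533,-.092)
c=cap('side'); s=cap('scene')
b=cv2.resize(s['img'][238:283,128:178],(400,360),interpolation=cv2.INTER_CUBIC); a=cv2.resize(c['img'][165:200,210:255],(400,360),interpolation=cv2.INTER_CUBIC)
cv2.imwrite('pics/d2.png',np.hstack([a,b])[:,:,::-1])
for k in (c,s):
    W=world(k).reshape(-1,3); r=np.hypot(W[:,0]-.533,W[:,1]+.092)
    p=W[(r<.045)&(W[:,2]>.022)&(W[:,2]<.1)]; p=p[np.argsort(-p[:,2])]; print(len(p),p[::max(1,len(p)//25)].round(3).tolist())
E
```

```text
centre [ 0.5338 -0.0923] rim z 0.0485 slope [0.017 0.001] n 30
176 [[0.574, -0.093, 0.095], [0.568, -0.117, 0.091], [0.574, -0.092, 0.083], [0.557, -0.104, 0.039], [0.566, -0.098, 0.037], [0.559, -0.107, 0.036], [0.535, -0.1, 0.035], [0.558, -0.102, 0.034], [0.555, -0.1, 0.033], [0.525, -0.089, 0.031], [0.511, -0.053, 0.03], [0.539, -0.051, 0.029], [0.508, -0.126, 0.028], [0.563, -0.106, 0.027], [0.544, -0.056, 0.027], [0.514, -0.054, 0.026], [0.522, -0.05, 0.025], [0.577, -0.095, 0.025], [0.514, -0.091, 0.024], [0.542, -0.097, 0.024], [0.54, -0.049, 0.024], [0.515, -0.077, 0.023], [0.492, -0.104, 0.023], [0.531, -0.134, 0.023], [0.523, -0.092, 0.022], [0.529, -0.094, 0.022]]
343 [[0.566, -0.118, 0.095], [0.567, -0.12, 0.085], [0.564, -0.094, 0.039], [0.529, -0.089, 0.038], [0.541, -0.083, 0.037], [0.563, -0.095, 0.036], [0.532, -0.096, 0.035], [0.532, -0.091, 0.034], [0.557, -0.098, 0.033], [0.529, -0.083, 0.032], [0.557, -0.097, 0.03], [0.489, -0.098, 0.029], [0.519, -0.093, 0.028], [0.557, -0.097, 0.027], [0.516, -0.094, 0.027], [0.551, -0.052, 0.027], [0.52, -0.095, 0.026], [0.53, -0.136, 0.026], [0.492, -0.083, 0.025], [0.548, -0.053, 0.025], [0.557, -0.058, 0.025], [0.566, -0.122, 0.024], [0.551, -0.133, 0.024], [0.56, -0.127, 0.023], [0.559, -0.097, 0.023], [0.513, -0.09, 0.023], [0.515, -0.053, 0.022]]
```

View pics/d2.png

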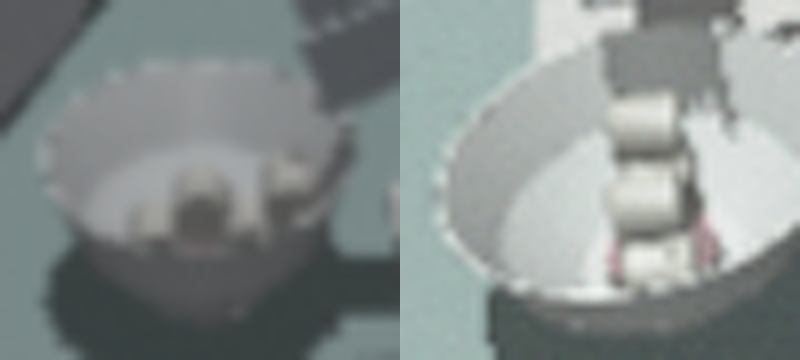

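Both views show a front, a middle and a rear roller, with a fourth low between them. It is partly hidden at left crop (245,215) and right crop (690,165), and it carries the middle roller. The tops are at or below 40 mm, all sit within about 30 mm of the axis, and the plate is steady at about 18–19 mm with ~7.5 N.

```bash
python3 -c "
from station import bot
s=bot.read_state();print(s['time_s'],s['ee_pos'],s['wrist_force']);print(bot.finish_job())"
```

```text
12.3667 [ 0.59831218 -0.19225473  0.17283623] [-4.21035463  0.89019976  6.55018699]
the job is handed in; nothing more can be done
None
```

I handed the job in at about 12.4 s: the bowl is under the chute mouth, the chute is empty with all four rollers in the bowl (the fourth partly hidden in the pictures), and the gripper is holding the plate about half-way down (about 18–19 mm); no verdict was shown.

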